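# Load the toy truck and cock the launcher

### The job

Get the shop's toy launcher ready for a demonstration: set the wooden truck with the green cargo box on the sloping rail, straddling it between the two blue lines with its cab pointing up the rail away from the plunger, and let go of it. Then pull the yellow spring paddle back until its white pointer lines up with the red marker, and finish while still holding it there, with the truck still in its place. Leave the marker, the other toys and the pottery as they are.

Things in the scene. Friction and masses are not known exactly. Their poses are not given: they have to be found in the camera images.
- launcher: Wooden toy-car launcher fixed to the counter: dark board 150 x 445 x 16 mm. Axes: +y launch direction, z up. Origin at counter level; board spans y -290 to +155. A pale tunnel block (76 wide, y -112 to -33, top z 117) hides the spring; the rail runs from it towards +y; the yellow paddle stands behind it, at y -190 when home.
- seat (a point): Middle of the top face of the pale launch rail (34 mm wide, 180 long), 66 mm above the counter. This frame is tilted with the rail: y along the rail (launch direction, rising 0.12 rad), z square to its top. Two blue lines, 6 mm wide, cross the rail, centred 76.5 mm either side of this point (147 mm clear between).
- truck: Loose wooden truck, GREEN cargo box, pale cab, about 160 g. Origin at wheel-bottom level under the middle; z up, +y to the cab. Chassis 44 x 116 mm, flat belly at z 22. Cargo box (grip it across x) 44 wide, y -56 to 14, z 36 to 84. Cab top z 72. Fixed wheels 36 mm dia. at y +-36, 48 mm apart inside, 72 outside: on the rail the belly rests on its top, wheels hanging either side, 7 mm play each.
- belly (a point): Middle of the green truck's belly (flat underside of the chassis), axes as the truck's.
- nose (a point): Front end of the green truck's chassis, 58 mm ahead of its middle.
- plunger: Spring plunger: yellow upright paddle 46 (x) x 16 (y) mm, z 52 to 134, on a 12 mm rod (z 80) through the tunnel to a black pusher whose face is at launcher y -30 when home. Axes as the launcher's, origin at counter level below the paddle. Pulls along launcher -y, 0 to 75 mm; 3.6 N at home plus 120 N per metre; let go, it springs home.
- grip (a point): Point to hold on the paddle: its centre line, 115 mm above the counter, 19 mm below its top; axes as the launcher's. Pinch it from above, fingers on its two 46 mm wide faces (closing along launcher y); 70 mm free towards the tunnel, clear behind.
- pointer (a point): Tip of the white pointer at the paddle's foot (moves with the paddle), 48 mm to the launcher's +x side, 26 mm above the counter; axes as the launcher's.
- mark (a point): On the red marker block (16 x 6 x 26 mm) on the white scale strip at the launcher's +x side: middle of its 6 mm width, on the side next to the pointer, at pointer height; axes as the launcher's. 30 to 60 mm behind the pointer's home place, different each time. At the mark, pointer tip and this point have the same launcher y. Not to be moved.
- roller: wooden road-roller toy with red roof and bonnet, about 50 x 108 x 89 mm, mass about 170 g; it may lie in either of the two toy places on the robot's left. Leave it alone. Origin under its middle.
- spare_truck: a second wooden truck, same shape as the green one but with a YELLOW cargo box. Leave it alone. Origin under its middle.
- mug: celadon (grey-green) mug, 85 mm tall, beyond the launcher. Leave it alone. Origin under its middle.
- vase: darker celadon vase, 120 mm tall, beyond the launcher. Leave it alone. Origin under its middle.
- bowl: celadon bowl, 100 mm across, beyond the launcher. Leave it alone. Origin under its middle.
There are look-alikes about, which are no part of the job. Leave any purple look-alike of the truck alone.

How it is judged:
On the way, in this order (a step that is already met when the one before it is completed fails the run):
1. the green truck sits released on the rail between the blue lines, cab up the rail, plunger not drawn (x of belly in the frame of seat between -0.012 and 0.012 m and y of belly in the frame of seat between -0.016 and 0.016 m and z of belly in the frame of seat between -0.004 and 0.005 m and angle between the y axis of truck and the y axis of seat, either way round below 0.2 rad and angle between the z axis of truck and the z axis of seat, either way round below 0.1 rad and y of nose in the frame of seat above 0.03 m and contact force between truck and launcher above 0.3 N and contact force between the fingers and truck below 0.1 N and linear speed of truck below 0.02 m/s and y of plunger in the frame of launcher above -0.2 m), for 0.2 s.
2. the paddle is held with its pointer at the red marker (y of pointer in the frame of mark between -0.005 and 0.005 m and contact force between the fingers and plunger above 1.5 N and linear speed of plunger below 0.015 m/s), for 0.3 s.
At the end, for the whole second after the job is handed in: Fingers hold the paddle still (over 1.5 N), pointer within 5 mm of the marker; the green truck rests untouched on the rail, belly on its top (-4 to +5 mm), within 16 mm of the middle along and 12 mm across, 0.2 rad in yaw, cab up the rail, clear of the plunger (all of step 2 and x of belly in the frame of seat between -0.012 and 0.012 m and y of belly in the frame of seat between -0.016 and 0.016 m and z of belly in the frame of seat between -0.004 and 0.005 m and angle between the y axis of truck and the y axis of seat, either way round below 0.2 rad and angle between the z axis of truck and the z axis of seat, either way round below 0.1 rad and y of nose in the frame of seat above 0.03 m and contact force between truck and launcher above 0.3 N and contact force between the fingers and truck below 0.1 N and linear speed of truck below 0.02 m/s and contact force between truck and plunger below 0.1 N); the arm keeps its last pose, push and grip.
It fails at once if another toy is moved more than 30 mm or tipped over (distance of any of roller, spare_truck from where it was at the start of the episode above 0.03 m or angle between any of roller, spare_truck's own z axis and vertical above 0.5 rad).
It fails at once if a piece of pottery is moved more than 30 mm or tipped over (distance of any of mug, vase, bowl from where it was at the start of the episode above 0.03 m or angle between any of mug, vase, bowl's own z axis and vertical above 0.5 rad).
It fails at once if the red marker is shifted along its scale (distance of mark from where it was at the start of the episode above 0.005 m).
It also fails if it takes over 54 s, if anything falls off the work surface, if the arm or the gripper's body presses on something with over 40 N, if the wrist force passes 120 N, or if a joint passes its speed limit or range.

### The arm

A 7-joint arm with a two-finger parallel gripper is mounted at the origin on the work surface. World frame = base frame: x ahead of the robot, y to its left, z up, the work surface at z = 0. Lengths are in m, angles in rad, forces in N, time in s.
With the tool pointing down it reaches from about 0.4 to 0.85 m from the base axis. Payload 10.4 kg.
Tool frame: the origin (TCP) lies at the very end of the fingers, on their centre line; the grasp point (between the pads) lies 19 mm behind it (manip.grip_depth is the distance from the TCP to the grasp point, in m); z points along the fingers, y is the direction in which the jaws open and shut (so a half turn about z gives the same grasp; the last joint's range is limited). The gripper opens to 85 mm and grips with 20 to 120 N. Pads are 22 mm wide; open, the fingers measure 114 mm over their backs; the gripper's body (76 mm by 85 mm) begins 54 mm behind the grasp point. The pads swing forward as they close: fully open they stand 13 mm farther back than shut.
Start: joints at [1.209, 0.332, -0.065, 1.46, 0.022, 1.35, -0.088], TCP at [0.208, -0.589, 0.231] pointing down, gripper open.
Joint ranges: [-2.6, 2.6], [-0.5, 2.12], [-1.47, 1.34], [0.16, 2.42], [-1.27, 4.41], [0.06, 2.06], [-2.6, 2.6]. Speed limits (rad/s): [2.22, 2.22, 2.79, 2.79, 3.14, 3.14, 3.14].

### API

Orientations are given as a unit quaternion [x, y, z, w].
In Python, from workcell import manip gives the robot as it stands.
- The arm moves only by the tool step_arm, never from a script. Its argument "motion" is a list of rows, each a list of 6 numbers: the shift along the tool's x, y, z in mm, then the turn, a rotation vector about the tool's x, y, z in degrees. A call has 1 to 20 rows; each row shifts and turns the pose as measured when the row begins, along the tool's axes as they then stand; what a row does not reach is not made up. A row lasts 1/8 s, in which the tool goes at most 62.5 mm and 10.7 degrees, less where a joint would pass 70% of its speed; a pose out of reach is approached as far as the arm can. A call with a gripper value outside its range is refused whole. "jaw" is the finger opening in mm, from 0 to 85.4, set as the call begins (left out, the last holds). The fingers move at their own pace and stop on an object; "force" is the grip in N (left out, the last holds). Time passes only in rows, so rows that do not move let the fingers close. It gives the time, the measured TCP pose, the force and the opening at its end, in the units of the state.
- manip.get_obs(): the state, without advancing time (a new reading comes with each control period).
- manip.camera(name): name is "side" or "top" or "wrist"; returns the picture (384x512x3 uint8, blue, green, red); there is no depth.
- manip.camera_info(name): a dict with "camera_matrix" (3x3 intrinsics, pixels), "R" (3x3) and "t" (3): a world point X has camera coordinates R X + t. Camera axes: x right, y down, z forward; pixel columns grow to the right and rows downward; lengths in m; the calibration is good to about 2 mm. A picture is of the moment at which its call begins: read the wrist's pose just before it. camera_info takes no time and is no camera call; for the wrist camera it gives the pose at the moment of the call.
- manip.hand_in(): hands the job in, once; it reports no verdict.
The state is a dict: "clock": time; "joint_pos": joint angles; "joint_velocities": joint speeds; "tau": joint torques, N m; "position": TCP position; "ee_rot": TCP orientation; "ft_force": force on the tool from outside, world axes, zero at the start; "torque": the same for the moment, N m; "grip_width": opening from 0.0 (shut) to 1.0 (fully open).
Only numpy, scipy, OpenCV 4.12 (cv2) and the standard library are available. Lean on these libraries where they do the work, as an engineer would, in place of code of your own. Each camera call takes 0.05 s, during which the arm holds its last target.

## Working session

There is one attempt and no reset: what is moved stays moved. The work goes in short steps, Python scripts to look and compute and a tool call to move; the robot and the scene stay as the last step left them, time stands still between calls to the robot, and variables do not carry over. Pictures are saved under pics/ and viewed, and the job is handed in when it is done.

Besides the shell and the picture viewer there is one more tool, called as name([rows], argument=value, ...), one row to a line, values as JSON. step_arm: Moves the arm, as the interface text tells. Its arguments: {"type":"object","properties":{"motion":{"type":"array"},"jaw":{"type":"number"},"force":{"type":"number"}},"required":["motion"]}

```bash
mkdir -p pics; ls; python3 - <<'E'
from workcell import manip
import cv2
print(manip.get_obs())
for n in ("side","top","wrist"):
    i=manip.camera_info(n); print(n,i)
    cv2.imwrite(f"pics/{n}0.png",manip.camera(n))
E
```

```text
pics
{'clock': 0.0, 'joint_pos': array([ 1.20938431,  0.33287704, -0.06471771,  1.46095378,  0.02162112,
        1.34988047, -0.08847389]), 'joint_velocities': array([-0.00127844,  0.00088103, -0.00027345, -0.00166255, -0.00164052,
       -0.00030022, -0.00089328]), 'tau': array([ 9.86532405e-05, -6.25450444e+01,  4.92239348e-02, -3.91593504e+01,
        1.61532493e-02,  9.89028078e-03,  1.83934617e-06]), 'position': array([ 0.20760314, -0.58911592,  0.2305068 ]), 'ee_rot': array([ 9.85679042e-01,  1.68630722e-01, -1.59350067e-04, -6.93018014e-04]), 'ft_force': array([-0.09861   , -0.73936934, -0.11744669]), 'torque': array([ 0.09022649, -0.02587408,  0.01393999]), 'grip_width': 1.0013094469473756}
side {'camera_matrix': array([[426.75968784,   0.        , 266.73743223],
       [  0.        , 426.75968784, 189.79492456],
       [  0.        ,   0.        ,   1.        ]]), 'R': array([[-0.81710027, -0.57649243,  0.00190268],
       [-0.37387754,  0.52740298, -0.76292967],
       [ 0.4388197 , -0.62410141, -0.64647869]]), 't': array([0.52196442, 0.20331976, 1.11343188])}
top {'camera_matrix': array([[473.65669836,   0.        , 253.26638204],
       [  0.        , 473.65669836, 197.65442877],
       [  0.        ,   0.        ,   1.        ]]), 'R': array([[-0.01028687, -0.99994455,  0.00225136],
       [-0.98697228,  0.00979185, -0.16059214],
       [ 0.16056119, -0.00387402, -0.98701829]]), 't': array([0.13156033, 0.557754  , 1.45763071])}
wrist {'camera_matrix': array([[295.83021896,   0.        , 255.46482663],
       [  0.        , 295.83021896, 187.36096043],
       [  0.        ,   0.        ,   1.        ]]), 'R': array([[ 0.33321723, -0.94284874, -0.00159157],
       [-0.8931488 , -0.31619244,  0.31985553],
       [-0.30207862, -0.10515986, -0.94746499]]), 't': array([-0.62563743, -0.04184576,  0.3808062 ])}
```

View pics/top0.png

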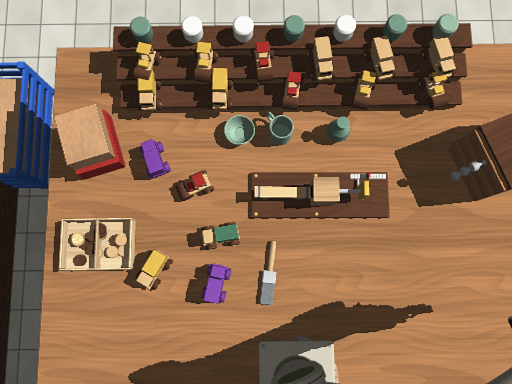

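View pics/side0.png

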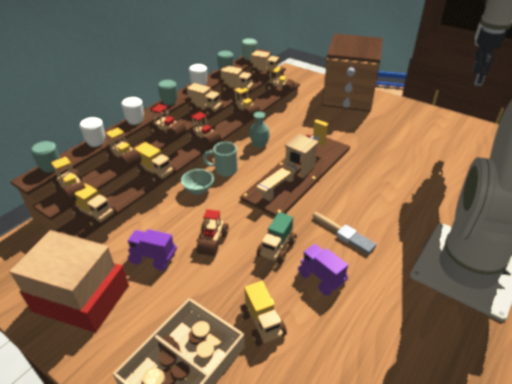

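View pics/wrist0.png

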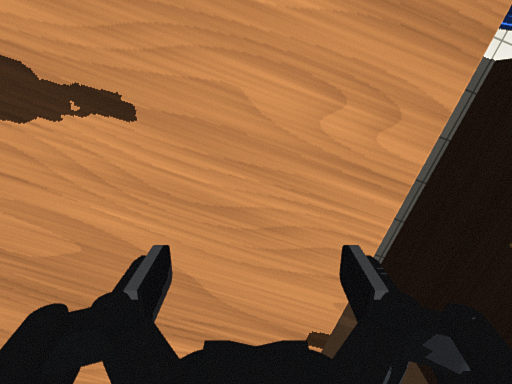

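```bash
cat > h.py <<'E'
import numpy as np, cv2
from workcell import manip
from scipy.spatial.transform import Rotation as Rn
def ray(n,uv,z,info=None):
    i=info or manip.camera_info(n); K,R,t=i["camera_matrix"],np.array(i["R"]),np.array(i["t"])
    d=R.T@(np.linalg.inv(K)@np.array([uv[0],uv[1],1.])); o=-R.T@t
    return o+d*(z-o[2])/d[2]
def proj(n,X,info=None):
    i=info or manip.camera_info(n); p=i["camera_matrix"]@(i["R"]@np.array(X)+i["t"]); return p[:2]/p[2]
def tri(obs):
    A=[];b=[]
    for i,uv in obs:
        K,R,t=i["camera_matrix"],np.array(i["R"]),np.array(i["t"])
        d=R.T@(np.linalg.inv(K)@np.array([uv[0],uv[1],1.])); d/=np.linalg.norm(d); P=np.eye(3)-np.outer(d,d)
        A.append(P);b.append(P@(-R.T@t))
    X=np.linalg.lstsq(np.vstack(A),np.hstack(b),rcond=None)[0]; return X
def blobs(im,lo,hi,amin=15):
    m=cv2.inRange(cv2.cvtColor(im,cv2.COLOR_BGR2HSV),lo,hi)
    n,l,s,c=cv2.connectedComponentsWithStats(m)
    return [(s[k],c[k]) for k in range(1,n) if s[k][4]>=amin],l
E
python3 - <<'E'
import cv2
t=cv2.imread("pics/top0.png"); s=cv2.imread("pics/side0.png")
cv2.imwrite("pics/ct.png",cv2.resize(t[165:310,130:400],None,fx=2.9,fy=2.9,interpolation=cv2.INTER_CUBIC))
cv2.imwrite("pics/cs.png",cv2.resize(s[110:280,190:360],None,fx=3.5,fy=3.5,interpolation=cv2.INTER_CUBIC))
E
```

```text
(no output)
```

View pics/ct.png

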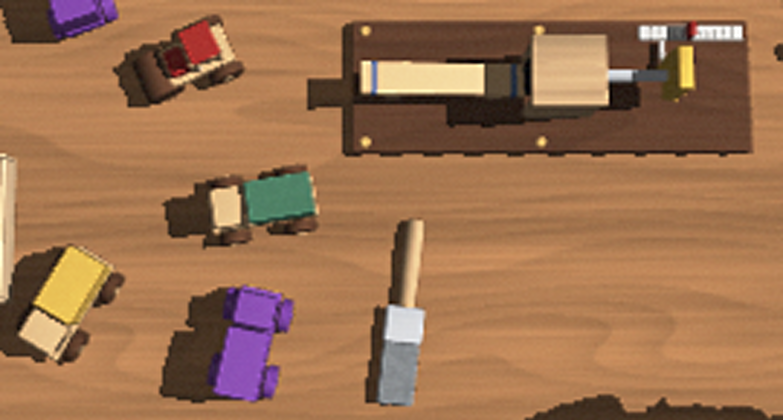

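View pics/cs.png

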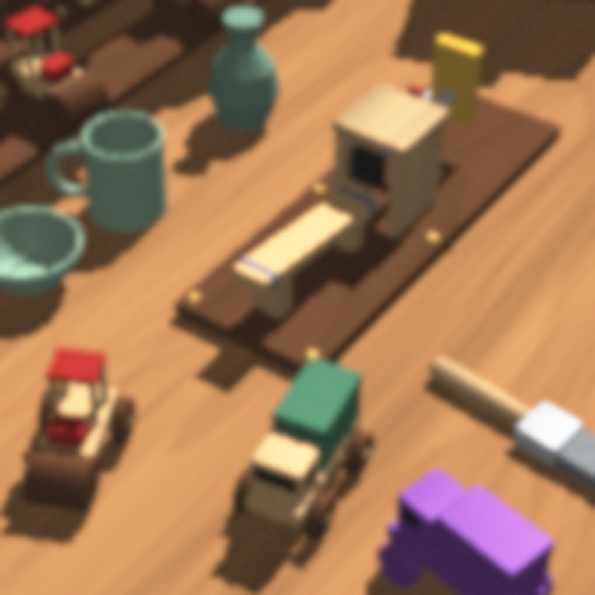

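```bash
python3 - <<'E'
from h import *
t=cv2.imread("pics/top0.png")
h=cv2.cvtColor(t,cv2.COLOR_BGR2HSV)
m=cv2.inRange(h,(65,80,60),(90,255,255)); m[:, :190]=0;m[:215]=0;m[260:]=0
c=max(cv2.findContours(m,0,2)[0],key=cv2.contourArea); r=cv2.minAreaRect(c); print("green",r)
b=cv2.boxPoints(r); P=np.array([ray("top",p,.084) for p in b]); print(P.round(4), P.mean(0), [np.linalg.norm(P[i]-P[i-1]).round(4) for i in range(4)])
# tunnel/rail: print pale pixels
m=cv2.inRange(h[170:220,245:395],(8,30,140),(30,170,255))
for cc in cv2.findContours(m,0,2)[0]:
    if cv2.contourArea(cc)>30:
        r=cv2.minAreaRect(cc+np.array([245,170])); print("pale",r,cv2.boxPoints(r).round(1).tolist())
for nm,lo,hi in (("yellow",(22,170,120),(32,255,255)),("blue",(105,90,40),(130,255,255)),("red",(0,180,80),(6,255,255)),("red2",(172,150,80),(180,255,255)),("white",(0,0,180),(180,40,255))):
    bl,_=blobs(t[165:225,245:395],lo,hi,3)
    print(nm,[(s.tolist(),(c+[245,165]).round(1).tolist()) for s,c in bl])
E
python3 -c "
import cv2
t=cv2.imread('pics/top0.png')
cv2.imwrite('pics/cl.png',cv2.resize(t[168:222,320:392],None,fx=10,fy=10,interpolation=0))"
```

```text
green ((225.63514709472656, 232.81080627441406), (14.631509780883789, 21.700666427612305), 80.53767395019531)
[[0.4618 0.2479 0.084 ]
 [0.4721 0.1824 0.084 ]
 [0.4279 0.1753 0.084 ]
 [0.4177 0.2404 0.084 ]] [0.44491091 0.21148715 0.084     ] [np.float64(0.0447), np.float64(0.0663), np.float64(0.0448), np.float64(0.066)]
pale ((278.0, 191.5), (11.0, 36.0), 90.0) [[260.0, 186.0], [296.0, 186.0], [296.0, 197.0], [260.0, 197.0]]
pale ((366.5, 188.0), (14.0, 5.0), 90.0) [[364.0, 181.0], [369.0, 181.0], [369.0, 195.0], [364.0, 195.0]]
pale ((326.5, 187.0), (26.0, 25.0), 90.0) [[314.0, 174.0], [339.0, 174.0], [339.0, 200.0], [314.0, 200.0]]
pale ((319.5, 194.5), (49.0, 149.0), 90.0) [[245.0, 170.0], [394.0, 170.0], [394.0, 219.0], [245.0, 219.0]]
yellow []
blue [([13, 21, 2, 12, 13], [258.8, 191.1]), ([61, 22, 2, 11, 12], [306.9, 192.4])]
red [([123, 8, 2, 4, 5], [368.2, 174.2])]
red2 []
white [([106, 9, 9, 4, 35], [355.0, 175.5]), ([125, 9, 16, 5, 67], [378.0, 175.9]), ([113, 14, 1, 6, 6], [358.0, 181.5]), ([95, 24, 8, 3, 24], [343.5, 190.0])]
```

View pics/cl.png

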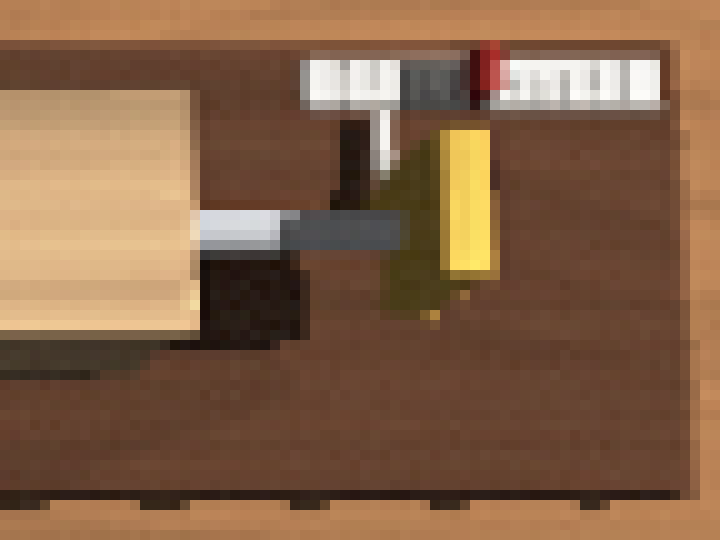

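```bash
python3 - <<'E'
from h import *
f=ray("top",(258.8+.0,191.1),.0752); b=ray("top",(306.9,192.4),.0568)
print("lines",f,b,np.linalg.norm((f-b)), "mid",(f+b)/2, "yaw",np.arctan2(-(f-b)[0],(f-b)[1]))
c=ray("top",(326.5,187),.117); print("tunnel",c)
p=ray("top",(366.5,188),.134); print("paddle",p)
print("mark",ray("top",(368,174.5),.04)," ptr",ray("top",(358,181.5),.026))
cs=[ray("top",u,.016) for u in ((249,173),(389,172.5),(388.5,217),(249,218))]; print(np.array(cs).round(4))
# truck
y=np.array([-.155,.988]);print("truck yaw",np.arctan2(.155,.988), "belly",np.array([.4449,.2115])+.021*y)
o=manip.get_obs(); R=Rn.from_quat(o["ee_rot"]).as_matrix(); print(R.round(3)); 
i=manip.camera_info("wrist"); print("cam off in tool", (R.T@(-i["R"].T@i["t"]-o["position"])).round(4)); print("cam axes in tool",(i["R"]@R).round(3))
E
```

```text
lines [0.57464146 0.10858938 0.0752    ] [ 0.57223214 -0.04332725  0.0568    ] 0.153045829796312 mid [0.5734368  0.03263106 0.066     ] yaw -0.015858116083747483
tunnel [ 0.57783782 -0.09604218  0.117     ]
paddle [ 0.57047995 -0.21295939  0.134     ]
mark [ 0.63150445 -0.24316612  0.04      ]  ptr [ 0.61167569 -0.21321679  0.026     ]
[[ 0.6454  0.1389  0.016 ]
 [ 0.6426 -0.3181  0.016 ]
 [ 0.4964 -0.3083  0.016 ]
 [ 0.4977  0.1402  0.016 ]]
truck yaw 0.15561419731149695 belly [0.441645 0.232248]
[[ 0.943  0.332 -0.   ]
 [ 0.332 -0.943  0.001]
 [-0.    -0.001 -1.   ]]
cam off in tool [ 0.0827  0.0013 -0.1426]
cam axes in tool [[ 0.001  1.     0.   ]
 [-0.947  0.001 -0.32 ]
 [-0.32  -0.     0.947]]
```

```bash
cat > plan.py <<'E'
from h import *
def plan(pts,pos=None,x=None):
    """pts: list of (xyz, heading deg of tool x, nrows); tool z straight down. prints rows"""
    o=manip.get_obs(); p=o["position"] if pos is None else np.array(pos); R=Rn.from_quat(o["ee_rot"])
    out=[]
    for P,h,n in pts:
        c,s=np.cos(np.radians(h)),np.sin(np.radians(h))
        T=Rn.from_matrix(np.array([[c,s,0],[s,-c,0],[0,0,-1]]).T)
        T=Rn.from_matrix(np.array([[c,s,0],[s,-c,0],[0,0,-1.]]))
        rv=(R.inv()*T).as_rotvec()
        for k in range(n):
            d=(np.array(P)-p)/n
            out.append([*(R.inv().apply(d)*1000).round(1).tolist(),*np.degrees(rv/n).round(2).tolist()])
            R=R*Rn.from_rotvec(rv/n)
        p=np.array(P)
    print(out)
E
python3 - <<'E'
from plan import *
plan([((.42,-.25,.30),60,9),((.436,.27,.28),98.9,10)])
E
```

```text
[[34.8, -27.7, -7.7, -0.01, -0.0, -4.51], [36.9, -24.9, -7.7, -0.01, -0.0, -4.51], [38.7, -21.9, -7.7, -0.01, -0.0, -4.51], [40.3, -18.8, -7.7, -0.01, -0.0, -4.51], [41.7, -15.6, -7.7, -0.01, -0.0, -4.51], [42.7, -12.3, -7.7, -0.01, -0.0, -4.51], [43.6, -8.9, -7.7, -0.01, -0.0, -4.51], [44.1, -5.4, -7.7, -0.01, -0.0, -4.51], [44.4, -1.9, -7.7, -0.01, -0.0, -4.51], [45.8, -24.6, 2.0, 0.0, 0.0, -3.89], [47.4, -21.4, 2.0, 0.0, 0.0, -3.89], [48.7, -18.2, 2.0, 0.0, 0.0, -3.89], [49.9, -14.8, 2.0, 0.0, 0.0, -3.89], [50.8, -11.4, 2.0, 0.0, 0.0, -3.89], [51.4, -7.9, 2.0, 0.0, 0.0, -3.89], [51.8, -4.4, 2.0, 0.0, 0.0, -3.89], [52.0, -0.9, 2.0, 0.0, 0.0, -3.89], [52.0, 2.6, 2.0, 0.0, 0.0, -3.89], [51.7, 6.1, 2.0, 0.0, 0.0, -3.89]]
```

step_arm([
  [35, -28, -8, 0, 0, -4.5],
  [37, -25, -8, 0, 0, -4.5],
  [39, -22, -8, 0, 0, -4.5],
  [40, -19, -8, 0, 0, -4.5],
  [42, -16, -8, 0, 0, -4.5],
  [43, -12, -8, 0, 0, -4.5],
  [44, -9, -8, 0, 0, -4.5],
  [44, -5, -8, 0, 0, -4.5],
  [44, -2, -8, 0, 0, -4.5],
], jaw=85, force=40)

```text
clock: 1.27
position: [0.4209, -0.2385, 0.302]
ee_rot: [0.862, 0.506, -0.001, -0.003]
ft_force: [0.8, 0.5, -0.8]
grip_width: 0.996
```

```bash
python3 - <<'E'
from plan import *
o=manip.get_obs(); print(o["clock"],o["position"],o["joint_pos"].round(2),Rn.from_quat(o["ee_rot"]).as_matrix().round(3))
plan([((.436,.27,.28),98.9,11)])
E
```

```text
1.275 [ 0.42088146 -0.23848502  0.30196161] [ 0.85  0.02 -0.43  1.68  0.01  1.45 -0.09] [[ 0.487  0.873 -0.005]
 [ 0.873 -0.487  0.004]
 [ 0.001 -0.006 -1.   ]]
[[41.0, -21.3, 2.2, -0.03, -0.01, -3.46], [42.2, -18.8, 2.1, -0.03, -0.01, -3.46], [43.3, -16.2, 2.1, -0.03, -0.01, -3.46], [44.2, -13.6, 2.1, -0.03, -0.01, -3.46], [44.9, -10.9, 2.1, -0.03, -0.01, -3.46], [45.5, -8.1, 2.1, -0.03, -0.01, -3.46], [45.9, -5.4, 2.1, -0.03, -0.01, -3.46], [46.2, -2.6, 2.0, -0.03, -0.01, -3.46], [46.2, 0.2, 2.0, -0.03, -0.01, -3.46], [46.1, 3.0, 2.0, -0.03, -0.01, -3.46], [45.9, 5.8, 2.0, -0.03, -0.01, -3.46]]
```

step_arm([
  [41, -21, 2, 0, 0, -3.5],
  [42, -19, 2, 0, 0, -3.5],
  [43, -16, 2, 0, 0, -3.5],
  [44, -14, 2, 0, 0, -3.5],
  [45, -11, 2, 0, 0, -3.5],
  [45, -8, 2, 0, 0, -3.5],
  [46, -5, 2, 0, 0, -3.5],
  [46, -3, 2, 0, 0, -3.5],
  [46, 0, 2, 0, 0, -3.5],
  [46, 3, 2, 0, 0, -3.5],
  [46, 6, 2, 0, 0, -3.5],
  [0, 0, 0, 0, 0, 0],
  [0, 0, 0, 0, 0, 0],
])

```text
clock: 2.9
position: [0.4253, 0.2876, 0.28]
ee_rot: [0.637, 0.771, -0.0, -0.002]
ft_force: [-0.4, 0.0, -0.5]
grip_width: 0.999
```

```bash
python3 - <<'E'
from plan import *
o=manip.get_obs(); print(o["clock"],o["position"],o["joint_pos"].round(2),o["joint_velocities"].round(3),Rn.from_quat(o["ee_rot"]).as_matrix().round(3))
i=manip.camera_info("wrist"); im=manip.camera("wrist"); cv2.imwrite("pics/w1.png",im); import pickle; pickle.dump(i,open("w1.pkl","wb"))
E
```

```text
2.9 [0.42533667 0.28756872 0.28000562] [ 0.26  0.18 -1.04  1.63  0.15  1.42 -0.6 ] [-0.021  0.011 -0.01  -0.003  0.003 -0.001 -0.006] [[-0.19   0.982 -0.004]
 [ 0.982  0.19   0.002]
 [ 0.003 -0.003 -1.   ]]
```

View pics/w1.png

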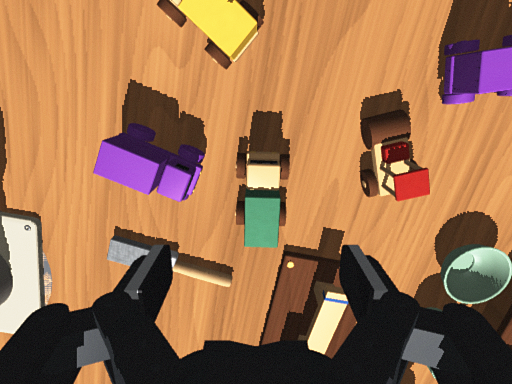

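```bash
python3 - <<'E'
from plan import *; import pickle
i=pickle.load(open("w1.pkl","rb")); im=cv2.imread("pics/w1.png")
m=cv2.inRange(cv2.cvtColor(im,cv2.COLOR_BGR2HSV),(70,80,50),(92,255,255)); m[:,:230]=0; m[:,300:]=0
print("rows",[(r,int(np.where(m[r])[0].min()),int(np.where(m[r])[0].max()),im[r,262].tolist()) for r in range(180,256,5) if m[r].any()])
r=cv2.minAreaRect(max(cv2.findContours(m,0,2)[0],key=cv2.contourArea)); print(r)
cv2.imwrite("pics/c1.png",cv2.resize(im[110:260,190:340],None,fx=4,fy=4))
b=cv2.boxPoints(r); P=np.array([ray("w",p,.084,i) for p in b]);print(P.round(4),P.mean(0))
E
```

```text
rows [(200, 245, 279, [126, 166, 93]), (205, 245, 279, [127, 167, 93]), (210, 245, 279, [126, 171, 95]), (215, 245, 278, [129, 171, 98]), (220, 245, 278, [127, 168, 94]), (225, 245, 278, [130, 173, 98]), (230, 245, 277, [127, 171, 95]), (235, 245, 277, [132, 177, 99]), (240, 245, 277, [135, 177, 100]), (245, 245, 276, [135, 179, 95])]
((261.65679931640625, 221.13099670410156), (34.3326530456543, 49.754695892333984), 1.2188751697540283)
[[0.432  0.1749 0.084 ]
 [0.4211 0.2425 0.084 ]
 [0.4623 0.2496 0.084 ]
 [0.4758 0.1824 0.084 ]] [0.44780122 0.21238087 0.084     ]
```

View pics/c1.png

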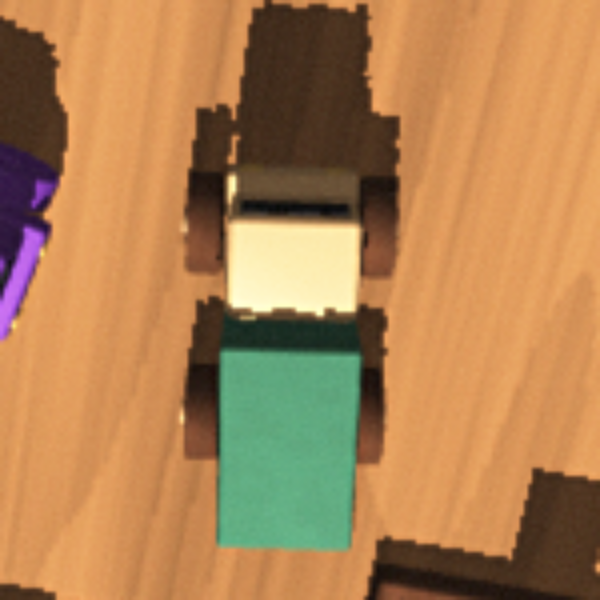

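```bash
python3 - <<'E'
from plan import *
plan([((.4461,.2169,.15),100,4),((.4461,.2169,.047),100,4)])
E
```

```text
[[-18.4, 1.9, 32.5, -0.05, -0.04, 0.23], [-18.4, 1.9, 32.5, -0.05, -0.04, 0.23], [-18.4, 2.0, 32.5, -0.05, -0.04, 0.23], [-18.3, 2.0, 32.5, -0.05, -0.04, 0.23], [0.0, -0.0, 25.7, 0.0, 0.0, 0.0], [0.0, -0.0, 25.8, 0.0, 0.0, 0.0], [0.0, -0.0, 25.8, 0.0, 0.0, 0.0], [0.0, -0.0, 25.8, 0.0, 0.0, 0.0]]
```

step_arm([
  [-18.5, 2, 32.5, 0, 0, 0.25],
  [-18.5, 2, 32.5, 0, 0, 0.25],
  [-18.5, 2, 32.5, 0, 0, 0.25],
  [-18.5, 2, 32.5, 0, 0, 0.25],
  [0, 0, 0, 0, 0, 0],
  [0, 0, 0, 0, 0, 0],
])

```text
clock: 3.7
position: [0.4493, 0.2081, 0.1492]
ee_rot: [0.648, 0.761, 0.001, 0.001]
ft_force: [-0.0, -0.5, 0.8]
grip_width: 0.995
```

```bash
python3 - <<'E'
from plan import *
print(manip.get_obs()["position"])
plan([((.4461,.2169,.047),100,4)])
cv2.imwrite("pics/w2.png",manip.camera("wrist"))
E
```

```text
[0.44933454 0.20811874 0.14922094]
[[2.3, -0.5, 25.6, 0.03, 0.02, -0.21], [2.3, -0.5, 25.6, 0.03, 0.02, -0.21], [2.3, -0.5, 25.6, 0.03, 0.02, -0.21], [2.3, -0.4, 25.6, 0.03, 0.02, -0.21]]
```

View pics/w2.png

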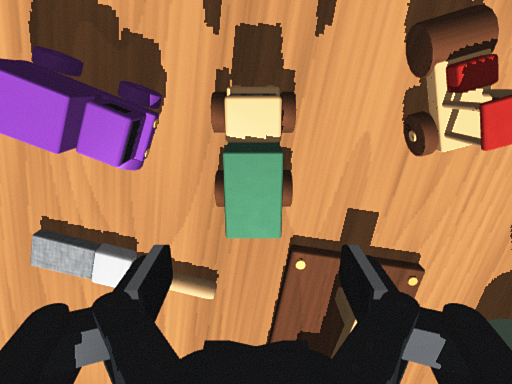

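step_arm([
  [2.3, -1, 25.5, 0, 0, 0],
  [2.3, -1, 25.5, 0, 0, 0],
  [2.3, 0, 25.5, 0, 0, 0],
  [2.3, 0, 25.5, 0, 0, 0],
  [0, 0, 0, 0, 0, 0],
  [0, 0, 0, 0, 0, 0],
])

```text
clock: 4.5
position: [0.4511, 0.2228, 0.0536]
ee_rot: [0.647, 0.762, 0.006, 0.005]
ft_force: [-0.6, 0.2, 0.3]
grip_width: 0.997
```

step_arm([
  [0, 0, 0, 0, 0, 0],
  [0, 0, 0, 0, 0, 0],
  [0, 0, 0, 0, 0, 0],
  [0, 0, 0, 0, 0, 0],
  [0, 0, 0, 0, 0, 0],
  [0, 0, 0, 0, 0, 0],
], jaw=30, force=40)

```text
clock: 5.25
position: [0.4526, 0.2229, 0.0564]
ee_rot: [0.648, 0.762, 0.008, 0.006]
ft_force: [-0.5, -0.4, -1.6]
grip_width: 0.512
```

```bash
python3 - <<'E'
from plan import *
o=manip.get_obs();print(o["position"],o["grip_width"],Rn.from_quat(o["ee_rot"]).as_matrix().round(3))
cv2.imwrite("pics/w3.png",manip.camera("wrist"))
E
```

```text
[0.45258    0.22293328 0.056391  ] 0.512498439583682 [[-0.161  0.987  0.019]
 [ 0.987  0.161  0.004]
 [ 0.001  0.02  -1.   ]]
```

View pics/w3.png

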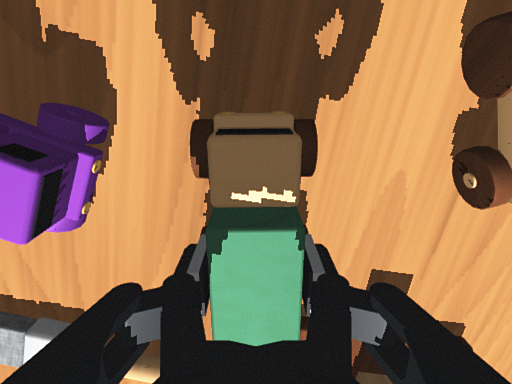

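```bash
python3 - <<'E'
from plan import *
o=manip.get_obs();R=Rn.from_quat(o["ee_rot"]).as_matrix()
im=cv2.imread("pics/w3.png")
print([(r,im[r,250:262].mean(0).round().tolist()) for r in range(200,260,3)])
for a in (20,25,30): print(a,proj("w",o["position"]+R@np.array([a/1000,0,-.0276]),manip.camera_info("wrist")))
# sanity back top edge of cab: y=? ; nose bonnet
E
```

```text
[(200, [209.0, 243.0, 247.0]), (203, [56.0, 85.0, 113.0]), (206, [53.0, 78.0, 101.0]), (209, [40.0, 51.0, 30.0]), (212, [40.0, 52.0, 32.0]), (215, [40.0, 50.0, 31.0]), (218, [40.0, 51.0, 31.0]), (221, [40.0, 51.0, 32.0]), (224, [38.0, 50.0, 31.0]), (227, [41.0, 53.0, 32.0]), (230, [71.0, 95.0, 54.0]), (233, [143.0, 188.0, 107.0]), (236, [139.0, 183.0, 104.0]), (239, [139.0, 183.0, 105.0]), (242, [140.0, 185.0, 106.0]), (245, [140.0, 184.0, 107.0]), (248, [140.0, 184.0, 105.0]), (251, [141.0, 185.0, 105.0]), (254, [141.0, 185.0, 106.0]), (257, [141.0, 186.0, 106.0])]
20 [253.89909967 236.0957405 ]
25 [253.88965441 225.66126676]
30 [253.87996829 214.96070424]
```

```bash
python3 - <<'E'
from plan import *; import pickle
i=pickle.load(open("w1.pkl","rb")); im=cv2.imread("pics/w1.png")
for s,c in blobs(im,(105,90,40),(130,255,255),8)[0]:
    if 250<c[1]<330 and c[0]>300: print(s,c,ray("w",c,.0752,i))
# board near-left corner / rail corners printed for check
plan([((.4526,.2229,.2),99.5,4)])
E
```

```text
[324 297  25   7  58] [336.25862069 300.34482759] [0.57663139 0.10899017 0.0752    ]
[[0.0, 0.7, -35.9, 0.28, -0.01, -0.06], [0.0, 0.5, -35.9, 0.28, -0.01, -0.06], [-0.0, 0.4, -35.9, 0.28, -0.01, -0.06], [-0.0, 0.2, -35.9, 0.28, -0.01, -0.06]]
```

step_arm([
  [0, 0, -20, 0.3, 0, 0],
  [0, 0, -36, 0.3, 0, 0],
  [0, 0, -36, 0.3, 0, 0],
  [0, 0, -36, 0.3, 0, 0],
  [0, 0, -30, 0, 0, 0],
  [0, 0, 0, 0, 0, 0],
])

```text
clock: 6.05
position: [0.4504, 0.2225, 0.2182]
ee_rot: [0.647, 0.762, -0.001, -0.002]
ft_force: [-0.2, 0.7, -1.1]
grip_width: 0.511
```

```bash
python3 - <<'E'
from plan import *
o=manip.get_obs();print(o["position"],o["grip_width"],Rn.from_quat(o["ee_rot"]).as_matrix().round(3))
plan([((.576,.060,.21),89.1,7)])
cv2.imwrite("pics/w4.png",manip.camera("wrist"))
E
```

```text
[0.4504117  0.22246378 0.21818921] 0.5106849120248548 [[-0.162  0.987 -0.004]
 [ 0.987  0.162 -0.   ]
 [ 0.001 -0.004 -1.   ]]
[[-25.8, 14.0, 1.1, -0.04, -0.0, 1.46], [-25.4, 14.6, 1.1, -0.04, -0.0, 1.46], [-25.1, 15.3, 1.1, -0.04, -0.0, 1.46], [-24.7, 15.9, 1.1, -0.04, -0.0, 1.46], [-24.3, 16.5, 1.1, -0.04, -0.0, 1.46], [-23.8, 17.1, 1.1, -0.04, -0.0, 1.46], [-23.4, 17.7, 1.2, -0.04, -0.0, 1.46]]
```

View pics/w4.png

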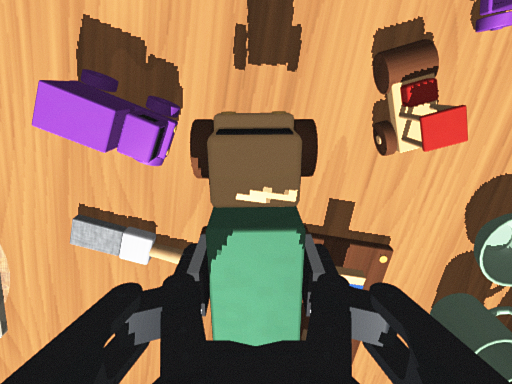

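step_arm([
  [-26, 14, 1, 0, 0, 1.5],
  [-25.5, 14.5, 1, 0, 0, 1.5],
  [-25, 15, 1, 0, 0, 1.5],
  [-25, 16, 1, 0, 0, 1.5],
  [-24, 16.5, 1, 0, 0, 1.5],
  [-24, 17, 1, 0, 0, 1.5],
  [-23.5, 17.5, 1, 0, 0, 1.5],
  [0, 0, 0, 0, 3.5, 0],
  [0, 0, 0, 0, 3.4, 0],
  [0, 0, 0, 0, 0, 0],
  [0, 0, 0, 0, 0, 0],
])

```text
clock: 7.48
position: [0.5832, 0.0405, 0.2032]
ee_rot: [0.72, 0.691, 0.039, -0.046]
ft_force: [1.2, 0.3, -1.0]
grip_width: 0.509
```

```bash
python3 - <<'E'
from plan import *; import pickle
o=manip.get_obs();print(o["clock"],o["position"],o["grip_width"],Rn.from_quat(o["ee_rot"]).as_matrix().round(3))
pickle.dump(manip.camera_info("wrist"),open("w5.pkl","wb"))
cv2.imwrite("pics/w5.png",manip.camera("wrist"))
cv2.imwrite("pics/top5.png",manip.camera("top")[120:300,180:400].repeat(3,0).repeat(3,1))
E
```

```text
7.475 [0.58324346 0.04052353 0.20315219] 0.5091784979085047 [[ 0.042  0.999 -0.007]
 [ 0.992 -0.041  0.12 ]
 [ 0.12  -0.012 -0.993]]
```

View pics/w5.png

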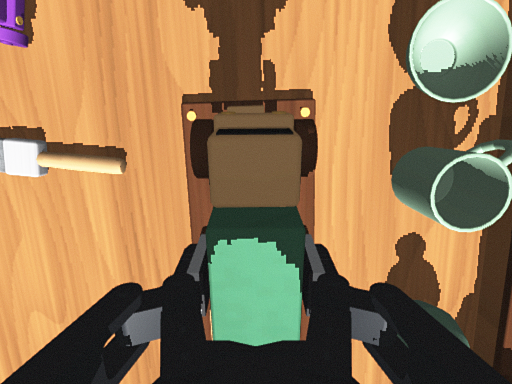

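View pics/top5.png

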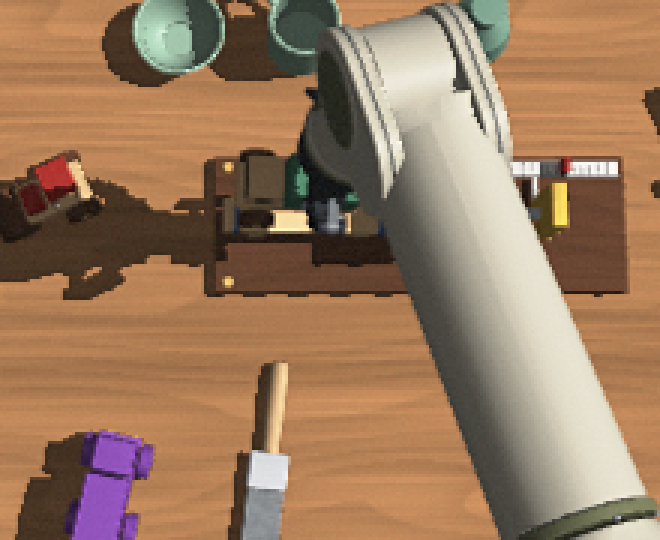

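```bash
python3 - <<'E'
from plan import *; import pickle
i=pickle.load(open("w5.pkl","rb")); im=cv2.imread("pics/w5.png"); 
cv2.imwrite("pics/c5.png",cv2.resize(im[80:240,170:330],None,fx=3.7,fy=3.7,interpolation=0))
bl,_=blobs(im[80:130,170:330],(20,90,150),(35,255,255),6)
print([(s[4],(c+[170,80]).round(1)) for s,c in bl])
for s,c in bl: print(ray("w",c+[170,80],.017,i))
E
```

```text
[(np.int32(65), array([304.7, 111.8])), (np.int32(66), array([190.9, 115.6]))]
[0.63934489 0.1171284  0.017     ]
[0.51304463 0.11808474 0.017     ]
```

View pics/c5.png

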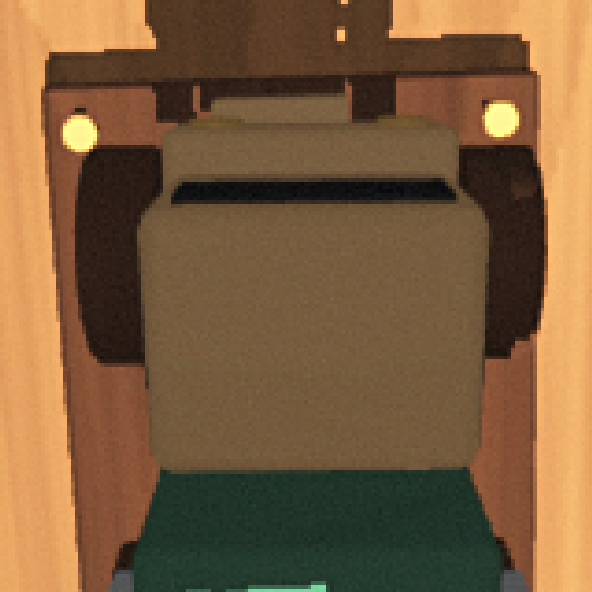

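```bash
python3 - <<'E'
from plan import *
t=cv2.imread("pics/top0.png"); T=t[168:222,245:330]
hsv=cv2.cvtColor(T,cv2.COLOR_BGR2HSV).astype(int)
for (u,v) in ((256,176),(316,175),(256,214),(317,214)):
    w=T[v-171:v-164,u-248:u-241].astype(float); g=w[...,2]+w[...,1]-0
    g=np.clip(g-np.percentile(g,70),0,None); yy,xx=np.mgrid[0:7,0:7]
    c=((g*xx).sum()/g.sum()+u-3,(g*yy).sum()/g.sum()+v-3); print(np.round(c,2),ray("top",c,.017).round(4))
E
```

```text
[255.67 175.11] [0.6379 0.1172 0.017 ]
[315.43 175.12] [ 0.636  -0.0775  0.017 ]
[255.67 213.45] [0.5121 0.1186 0.017 ]
[316.35 213.43] [ 0.5102 -0.0765  0.017 ]
```

```bash
cat >> plan.py <<'E'
def planR(P,h,tilt,n):
    o=manip.get_obs(); p=o["position"]; R=Rn.from_quat(o["ee_rot"])
    c,s=np.cos(np.radians(h)),np.sin(np.radians(h))
    T=Rn.from_matrix(np.array([[c,s,0],[s,-c,0],[0,0,-1.]]))*Rn.from_rotvec([0,tilt,0])
    rv=(R.inv()*T).as_rotvec(); d=(np.array(P)-p)/n; out=[]
    for k in range(n):
        out.append([*(R.inv().apply(d)*1000).round(1).tolist(),*np.degrees(rv/n).round(2).tolist()]); R=R*Rn.from_rotvec(rv/n)
    print(o["clock"],p.round(4),round(o["grip_width"]*85.4,1)); print(out)
E
python3 -c "
from plan import *
planR((.5747,.0198,.145),89.4,.12,5)"
```

```text
7.575 [0.5831 0.0408 0.2032] 43.2
[[-5.6, -1.4, 11.1, -0.1, -0.0, -0.35], [-5.6, -1.4, 11.1, -0.1, -0.0, -0.35], [-5.6, -1.5, 11.1, -0.1, -0.0, -0.35], [-5.6, -1.5, 11.1, -0.1, -0.0, -0.35], [-5.6, -1.6, 11.0, -0.1, -0.0, -0.35]]
```

step_arm([
  [-5.5, -1.5, 11, -0.1, 0, -0.4],
  [-5.5, -1.5, 11, -0.1, 0, -0.4],
  [-5.5, -1.5, 11, -0.1, 0, -0.4],
  [-5.5, -1.5, 11, -0.1, 0, -0.4],
  [-5.5, -1.5, 11, -0.1, 0, -0.4],
  [0, 0, 0, 0, 0, 0],
  [0, 0, 0, 0, 0, 0],
])

```text
clock: 8.45
position: [0.5733, 0.0196, 0.1405]
ee_rot: [0.707, 0.705, 0.042, -0.042]
ft_force: [0.6, -0.6, -0.5]
grip_width: 0.509
```

```bash
python3 -c "
from plan import *
planR((.5747,.0198,.145),89.4,.12,2)
print(manip.get_obs()['joint_velocities'].round(3))
cv2.imwrite('pics/w6.png',manip.camera('wrist'))
cv2.imwrite('pics/s6.png',cv2.resize(manip.camera('side')[90:230,200:380],None,fx=4,fy=4))
print(manip.get_obs()['position'])"
```

```text
8.45 [0.5733 0.0196 0.1405] 43.5
[[0.4, 0.7, -2.2, -0.02, 0.02, 0.24], [0.4, 0.7, -2.2, -0.02, 0.02, 0.24]]
[ 0.002  0.004  0.004  0.005  0.001 -0.003  0.002]
[0.57334961 0.01963941 0.14053896]
```

View pics/w6.png

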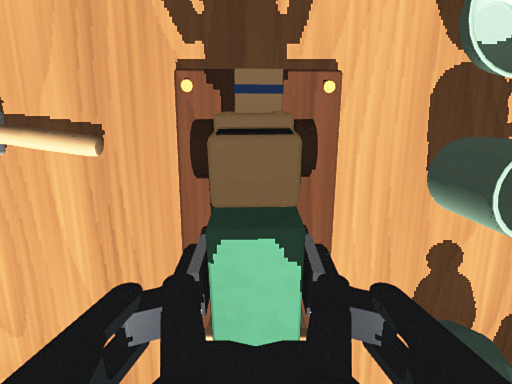

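View pics/s6.png

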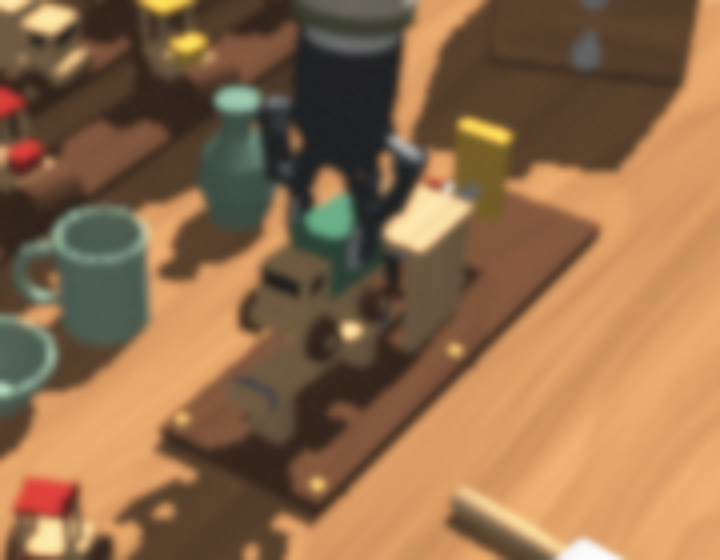

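```bash
python3 -c "
from plan import *
im=cv2.imread('pics/w6.png');i=manip.camera_info('wrist')
for s,c in blobs(im,(105,90,40),(130,255,255),20)[0]:
    if c[1]<130 and 200<c[0]<320: print(s,c,ray('w',c,.0752,i),ray('w',(s[0]-.5,c[1]),.0752,i),ray('w',(s[0]+s[2]-.5,c[1]),.0752,i))
for c in ((187,86),(329.5,87)): print(ray('w',c,.017,i))
"
```

```text
[234  85  49   8 392] [258.   88.5] [0.57606716 0.10863485 0.0752    ] [0.55893082 0.10865156 0.0752    ] [0.59320422 0.10861815 0.0752    ]
[0.51367204 0.11761525 0.017     ]
[0.63994915 0.11664727 0.017     ]
```

```bash
python3 -c "
from plan import *
planR((.5753,.0197,.108),89.4,.12,4)
"
```

```text
8.55 [0.5733 0.0196 0.1405] 43.3
[[-1.0, 0.5, 8.1, -0.01, 0.01, 0.12], [-1.0, 0.5, 8.1, -0.01, 0.01, 0.12], [-1.0, 0.5, 8.1, -0.01, 0.01, 0.12], [-1.0, 0.5, 8.1, -0.01, 0.01, 0.12]]
```

step_arm([
  [-1, 0.5, 8, 0, 0, 0.1],
  [-1, 0.5, 8, 0, 0, 0.1],
  [-1, 0.5, 8, 0, 0, 0.1],
  [-1, 0.5, 7, 0, 0, 0.1],
  [0, 0, 0, 0, 0, 0],
  [0, 0, 0, 0, 0, 0],
])

```text
clock: 9.3
position: [0.5757, 0.0197, 0.1072]
ee_rot: [0.709, 0.703, 0.042, -0.042]
ft_force: [-1.4, 0.1, -1.6]
grip_width: 0.507
```

```bash
python3 -c "
from plan import *
planR((.5753,.0197,.099),89.4,.12,3)
print(manip.get_obs()['ft_force'])
"
```

```text
9.3 [0.5757 0.0197 0.1072] 43.3
[[-0.3, -0.1, 2.7, -0.01, 0.01, 0.03], [-0.3, -0.1, 2.7, -0.01, 0.01, 0.03], [-0.3, -0.1, 2.7, -0.01, 0.01, 0.03]]
[-1.42342423  0.07531961 -1.59938425]
```

step_arm([
  [-0.3, 0, 2.5, 0, 0, 0],
  [-0.3, 0, 2.5, 0, 0, 0],
  [-0.2, 0, 1.5, 0, 0, 0],
  [0, 0, 0, 0, 0, 0],
])

```text
clock: 9.8
position: [0.5759, 0.0197, 0.1006]
ee_rot: [0.709, 0.703, 0.042, -0.042]
ft_force: [0.7, 0.2, -0.9]
grip_width: 0.509
```

```bash
python3 -c "
from plan import *
planR((.5753,.0197,.099),89.4,.12,3)
print(manip.get_obs()['ft_force'])
cv2.imwrite('pics/w7.png',manip.camera('wrist'))
cv2.imwrite('pics/s7.png',cv2.resize(manip.camera('side')[90:230,200:380],None,fx=4,fy=4))
"
```

```text
9.8 [0.5759 0.0197 0.1006] 43.5
[[-0.1, -0.2, 0.5, 0.01, 0.02, 0.03], [-0.1, -0.2, 0.5, 0.01, 0.02, 0.03], [-0.1, -0.2, 0.5, 0.01, 0.02, 0.03]]
[ 0.6819194   0.19478936 -0.86165577]
```

View pics/s7.png

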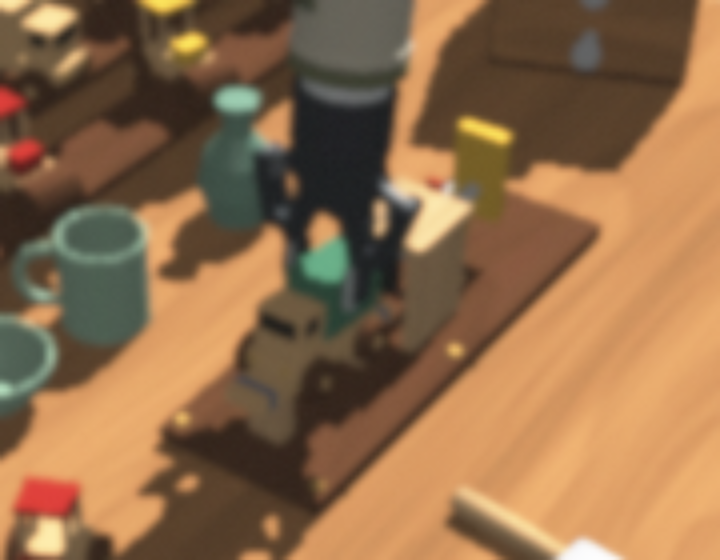

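View pics/w7.png

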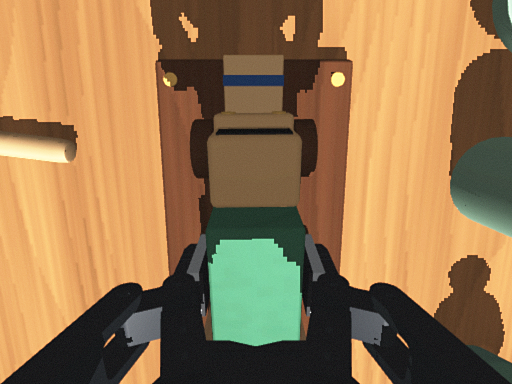

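step_arm([
  [-0.1, 0, 1.2, 0, 0, 0],
  [-0.1, 0, 1.0, 0, 0, 0],
  [0, 0, 0, 0, 0, 0],
])

```text
clock: 10.28
position: [0.5762, 0.0197, 0.0991]
ee_rot: [0.709, 0.703, 0.043, -0.041]
ft_force: [-0.3, 0.6, -0.5]
grip_width: 0.507
```

step_arm([
  [-0.1, -0.3, 1.0, 0, 0, 0],
  [-0.1, -0.3, 1.0, 0, 0, 0],
  [0, 0, 0, 0, 0, 0],
])

```text
clock: 10.65
position: [0.5763, 0.0197, 0.0992]
ee_rot: [0.709, 0.703, 0.043, -0.041]
ft_force: [-0.2, 0.3, -1.3]
grip_width: 0.503
```

step_arm([
  [-0.2, -0.3, 2, 0, 0, 0],
  [-0.2, -0.3, 2, 0, 0, 0],
])

```text
clock: 10.9
position: [0.5764, 0.0196, 0.0988]
ee_rot: [0.709, 0.703, 0.043, -0.04]
ft_force: [-12.7, -3.0, 27.7]
grip_width: 0.506
```

step_arm([
  [0, 0, -0.3, 0, 0, 0],
  [0, 0, 0, 0, 0, 0],
])

```text
clock: 11.15
position: [0.5765, 0.0196, 0.0994]
ee_rot: [0.709, 0.703, 0.043, -0.039]
ft_force: [0.5, 0.7, -0.4]
grip_width: 0.509
```

step_arm([
  [0, 0, 0, 0, 0, 0],
  [0, 0, 0, 0, 0, 0],
  [0, 0, 0, 0, 0, 0],
  [0, 0, 0, 0, 0, 0],
  [0, 0, 0, 0, 0, 0],
], jaw=75)

```text
clock: 11.78
position: [0.5764, 0.0196, 0.0987]
ee_rot: [0.709, 0.703, 0.043, -0.04]
ft_force: [0.2, -0.1, 0.1]
grip_width: 0.881
```

```bash
python3 -c "
from plan import *
print(manip.get_obs()['ft_force'],manip.get_obs()['position'],manip.get_obs()['grip_width'])
cv2.imwrite('pics/w8.png',manip.camera('wrist'))
"
```

```text
[ 0.18447771 -0.10600297  0.11278779] [0.57641572 0.01963436 0.0986649 ] 0.8808717071596585
```

View pics/w8.png

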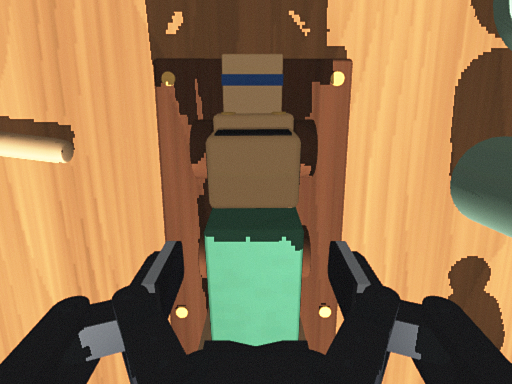

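step_arm([
  [0, 0, -12, 0, 0, 0],
  [0, 0, -20, 0, 0, 0],
  [0, 0, -25, 0, 0, 0],
  [0, 0, -30, 0, 0, 0],
  [0, 0, -30, 0, -3, 0],
  [0, 0, -20, 0, -3.9, 0],
  [0, 0, 0, 0, 0, 0],
  [0, 0, 0, 0, 0, 0],
])

```text
clock: 12.82
position: [0.5764, 0.0034, 0.2479]
ee_rot: [0.711, 0.703, 0.002, 0.006]
ft_force: [-0.1, 0.3, 0.3]
grip_width: 0.878
```

```bash
python3 -c "
from plan import *; import pickle
o=manip.get_obs();print(o['position'],o['joint_pos'].round(2),Rn.from_quat(o['ee_rot']).as_matrix().round(3))
pickle.dump(manip.camera_info('wrist'),open('w9.pkl','wb'))
cv2.imwrite('pics/w9.png',manip.camera('wrist'))
plan([((.575,-.215,.24),-0.6,9)])
"
```

```text
[0.57642552 0.00338915 0.24788652] [ 0.59  0.31 -0.83  1.54  0.24  1.38 -0.27] [[ 0.011  1.     0.01 ]
 [ 1.    -0.011 -0.006]
 [-0.006  0.01  -1.   ]]
[[-24.3, 0.1, 1.0, 0.08, -0.02, 10.0], [-23.9, 4.3, 1.0, 0.08, -0.02, 10.0], [-22.8, 8.4, 1.0, 0.08, -0.02, 10.0], [-21.0, 12.2, 1.0, 0.08, -0.02, 10.0], [-18.5, 15.7, 1.0, 0.08, -0.02, 10.0], [-15.5, 18.7, 1.0, 0.08, -0.02, 10.0], [-12.1, 21.1, 1.0, 0.08, -0.02, 10.0], [-8.2, 22.8, 0.9, 0.08, -0.02, 10.0], [-4.1, 23.9, 0.9, 0.08, -0.02, 10.0]]
```

View pics/w9.png

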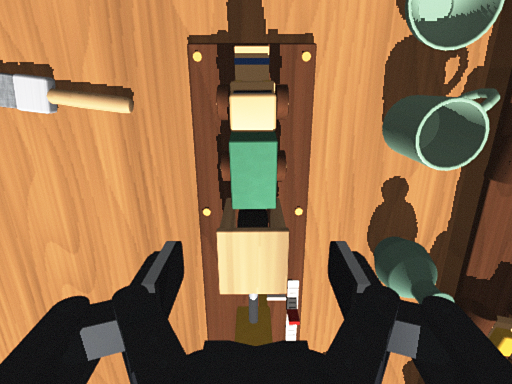

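```bash
python3 - <<'E'
from plan import *; import pickle
i=pickle.load(open("w9.pkl","rb")); im=cv2.imread("pics/w9.png")
m=cv2.inRange(cv2.cvtColor(im,cv2.COLOR_BGR2HSV),(70,80,100),(92,255,255)); m[:,:210]=0; m[:,300:]=0
r=cv2.minAreaRect(max(cv2.findContours(m,0,2)[0],key=cv2.contourArea)); print(r); b=cv2.boxPoints(r)
seat=np.array([.5753,.0327,.066]); yh=np.array([.01*.993,.993,.12]); zh=np.array([0,-.12,.993])
K,R,t=i["camera_matrix"],np.array(i["R"]),np.array(i["t"]); o=-R.T@t
for p in b:
    d=R.T@np.linalg.inv(K)@np.array([*p,1.]); p0=seat+.062*zh
    X=o+d*((p0-o)@zh)/(d@zh)-seat; print(p,"x",(X@np.array([1,-.01,0])).round(4),"y",(X@yh).round(4))
E
```

```text
((253.0, 174.5), (67.0, 48.0), 90.0)
[229. 141.] x -0.0199 y 0.0141
[277. 141.] x 0.0226 y 0.014
[277. 208.] x 0.0248 y -0.0542
[229. 208.] x -0.0225 y -0.054
```

step_arm([
  [-24, 0, 1, 0.1, 0, 10],
  [-24, 4, 1, 0.1, 0, 10],
  [-23, 8, 1, 0.1, 0, 10],
  [-21, 12, 1, 0.1, 0, 10],
  [-18.5, 16, 1, 0.1, 0, 10],
  [-15.5, 19, 1, 0.1, 0, 10],
  [-12, 21, 1, 0.1, 0, 10],
  [-8, 23, 1, 0.1, 0, 10],
  [-4, 24, 1, 0.1, 0, 10],
  [0, 0, 0, 0, 0, 0],
  [0, 0, 0, 0, 0, 0],
])

```text
clock: 14.25
position: [0.5635, -0.2261, 0.226]
ee_rot: [0.999, -0.033, -0.008, -0.01]
ft_force: [-1.2, -0.4, -0.1]
grip_width: 0.877
```

```bash
python3 -c "
from plan import *; import pickle
o=manip.get_obs();print(o['position'],o['joint_pos'].round(2),Rn.from_quat(o['ee_rot']).as_matrix().round(3))
pickle.dump(manip.camera_info('wrist'),open('w10.pkl','wb'))
cv2.imwrite('pics/w10.png',manip.camera('wrist'))
"
```

```text
[ 0.56345115 -0.22605964  0.22600679] [ 0.69  0.35 -0.48  1.48  0.15  1.37 -1.43] [[ 0.998 -0.067 -0.015]
 [-0.067 -0.998  0.021]
 [-0.016 -0.019 -1.   ]]
```

View pics/w10.png

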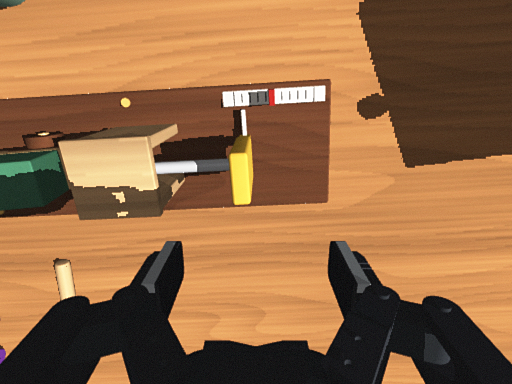

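```bash
python3 -c "
import cv2
t=cv2.imread('pics/w10.png')
cv2.imwrite('pics/c10.png',cv2.resize(t[80:215,210:340],None,fx=5,fy=4.4,interpolation=0))"
```

```text
(no output)
```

View pics/c10.png

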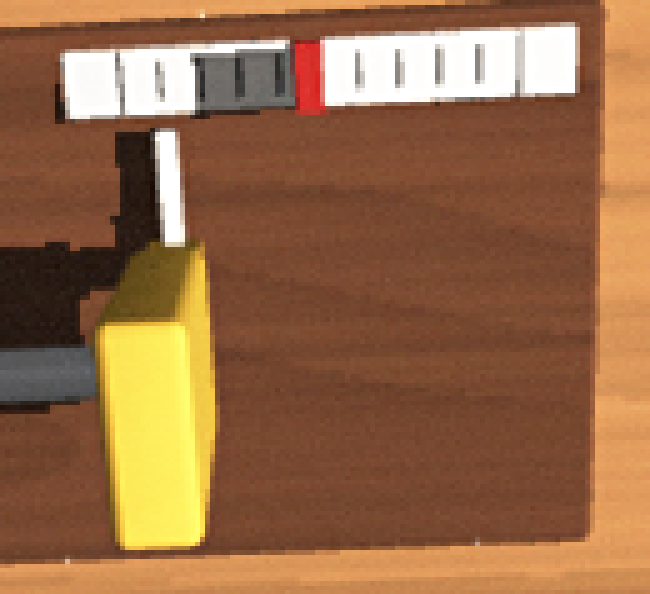

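```bash
python3 - <<'E'
from plan import *; import pickle
i=pickle.load(open("w10.pkl","rb"))
tip=ray("w",(243.2,109.5),.026,i);print("tip",tip)
for z in (.026,.044): 
    k=ray("w",(272.2,105.5),z,i); print("mark",z,k,"launcher dy",(k-tip)[1]+.01*(k-tip)[0])
c=[ray("w",(210+u/5,80+v/4.4),.134,i) for u,v in ((97,322),(185,322),(205,540),(118,548))]; c=np.array(c);print(c.round(4),c.mean(0))
# strip ends
print(ray("w",(210+65/5,80+118/4.4),.018,i),ray("w",(210+575/5,80+95/4.4),.018,i))
plan([((.5725,-.2135,.18),-0.6,3)])
E
```

```text
tip [ 0.62100451 -0.21325406  0.026     ]
mark 0.026 [ 0.62322752 -0.24586118  0.026     ] launcher dy -0.032584894590011716
mark 0.044 [ 0.62455982 -0.24532043  0.044     ] launcher dy -0.03203082032148751
[[ 0.5964 -0.2065  0.134 ]
 [ 0.5955 -0.2207  0.134 ]
 [ 0.5523 -0.2208  0.134 ]
 [ 0.5515 -0.2058  0.134 ]] [ 0.5739303  -0.21343231  0.134     ]
[ 0.62482598 -0.18986405  0.018     ] [ 0.62303681 -0.30584696  0.018     ]
[[3.0, -4.2, 15.4, -0.37, 0.3, -1.09], [3.0, -4.2, 15.4, -0.37, 0.3, -1.09], [3.0, -4.3, 15.4, -0.37, 0.3, -1.09]]
```

step_arm([
  [3.3, -4, 15, -0.4, 0.3, -1.1],
  [3.3, -4, 15, -0.4, 0.3, -1.1],
  [3.3, -4, 15, -0.4, 0.3, -1.1],
  [0, 0, 0, 0, 0, 0],
], jaw=60)

```text
clock: 14.8
position: [0.5739, -0.2102, 0.1767]
ee_rot: [1.0, 0.001, -0.0, 0.001]
ft_force: [0.3, 0.1, -1.1]
grip_width: 0.702
```

```bash
python3 - <<'E'
from plan import *
o=manip.get_obs();print(o["position"],Rn.from_quat(o["ee_rot"]).as_matrix().round(3))
plan([((.5735,-.2134,.096),-0.6,5)])
E
```

```text
[ 0.57390355 -0.21017876  0.17666816] [[ 1.     0.001 -0.   ]
 [ 0.001 -1.    -0.001]
 [-0.     0.001 -1.   ]]
[[-0.1, 0.6, 16.1, 0.01, 0.0, 0.14], [-0.1, 0.6, 16.1, 0.01, 0.0, 0.14], [-0.1, 0.6, 16.1, 0.01, 0.0, 0.14], [-0.1, 0.6, 16.1, 0.01, 0.0, 0.14], [-0.1, 0.6, 16.1, 0.01, 0.0, 0.14]]
```

step_arm([
  [0, 0.6, 16, 0, 0, 0.1],
  [0, 0.6, 16, 0, 0, 0.1],
  [0, 0.6, 16, 0, 0, 0.1],
  [0, 0.6, 16, 0, 0, 0.1],
  [0, 0.6, 13, 0, 0, 0.1],
  [0, 0, 0, 0, 0, 0],
])

```text
clock: 15.55
position: [0.5734, -0.2143, 0.0936]
ee_rot: [1.0, -0.005, -0.001, 0.001]
ft_force: [0.7, -0.6, 0.5]
grip_width: 0.704
```

```bash
python3 - <<'E'
from plan import *
o=manip.get_obs();print(o["position"],o["ft_force"])
plan([((.5735,-.2134,.096),-0.6,1)])
cv2.imwrite("pics/w11.png",manip.camera("wrist"))
E
```

```text
[ 0.57337822 -0.21425801  0.09364968] [ 0.66856708 -0.58932083  0.45136167]
[[0.1, -0.9, -2.4, 0.06, 0.06, 0.07]]
```

View pics/w11.png

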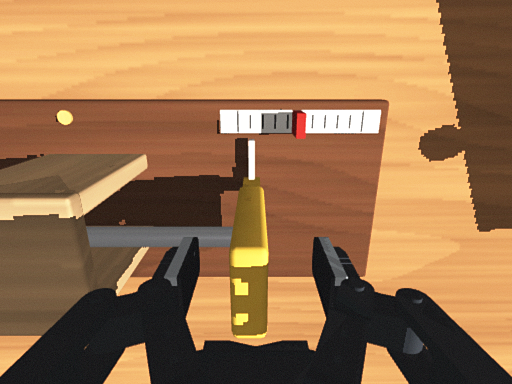

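step_arm([
  [0, 0, -2, 0, 0, 0],
  [0, 0, 0, 0, 0, 0],
  [0, 0, 0, 0, 0, 0],
  [0, 0, 0, 0, 0, 0],
  [0, 0, 0, 0, 0, 0],
  [0, 0, 0, 0, 0, 0],
  [0, 0, 0, 0, 0, 0],
  [0, 0, 0, 0, 0, 0],
], jaw=5, force=60)

```text
clock: 16.6
position: [0.5747, -0.2118, 0.0982]
ee_rot: [1.0, -0.004, 0.001, -0.0]
ft_force: [-1.7, 4.6, 0.3]
grip_width: 0.184
```

```bash
python3 - <<'E'
from plan import *
o=manip.get_obs();print(o["position"],o["ft_force"],o["grip_width"]*85.4)
cv2.imwrite("pics/w12.png",manip.camera("wrist"))
E
```

```text
[ 0.57468511 -0.21182074  0.09817124] [-1.70216492  4.58403593  0.29812173] 15.674792278211893
```

View pics/w12.png

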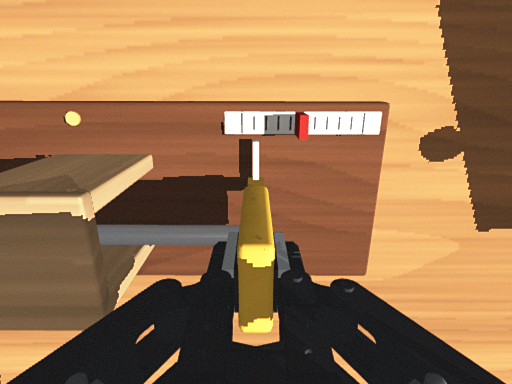

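step_arm([
  [0, 4, 0, 0, 0, 0],
  [0, 4, 0, 0, 0, 0],
  [0, 4, 0, 0, 0, 0],
  [0, 4, 0, 0, 0, 0],
  [0, 4, 0, 0, 0, 0],
  [0, 4, 0, 0, 0, 0],
  [0, 0, 0, 0, 0, 0],
])

```text
clock: 17.52
position: [0.5745, -0.2355, 0.0982]
ee_rot: [1.0, -0.003, 0.0, -0.002]
ft_force: [-1.8, 6.2, 1.0]
grip_width: 0.179
```

```bash
python3 - <<'E'
from plan import *; import pickle
o=manip.get_obs();print(o["position"],o["ft_force"],o["grip_width"]*85.4,Rn.from_quat(o['ee_rot']).as_matrix().round(3))
pickle.dump(manip.camera_info('wrist'),open('w13.pkl','wb'))
im=manip.camera("wrist");cv2.imwrite("pics/w13.png",im);cv2.imwrite('pics/c13.png',cv2.resize(im[90:190,200:400],None,fx=4,fy=4,interpolation=0))
E
```

```text
[ 0.57446417 -0.23552714  0.09817446] [-1.83387887  6.24786802  0.95506212] 15.300328770989777 [[ 1.    -0.006  0.001]
 [-0.006 -1.     0.003]
 [ 0.001 -0.003 -1.   ]]
```

View pics/c13.png

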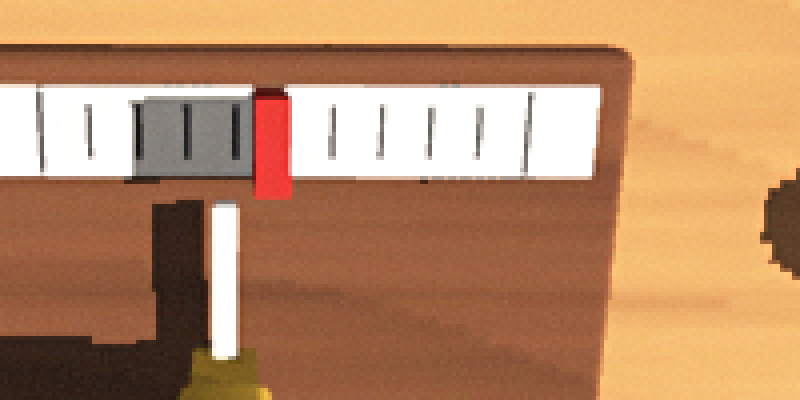

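```bash
python3 - <<'E'
from plan import *; import pickle
i=pickle.load(open("w13.pkl","rb"))
tip=ray("w",(200+225/4-.4,90+203/4),.027,i);print("tip",tip)
for z in (.026,.044):
    for v in (95,198): 
        k=ray("w",(200+273/4-.4,90+v/4),z,i); print("mark",z,v,k,"dy",(k-tip)[1]+.01*(k-tip)[0])
print([ray("w",(200+u/4,90+198/4),.044,i)[1] for u in (255,291)])
E
```

```text
tip [ 0.6210862 -0.2369604  0.027    ]
mark 0.026 95 [ 0.64000135 -0.24553441  0.026     ] dy -0.008384858803251443
mark 0.026 198 [ 0.6217844  -0.24568088  0.026     ] dy -0.008713499745161361
mark 0.044 95 [ 0.64146934 -0.24486869  0.044     ] dy -0.007704451672477627
mark 0.044 198 [ 0.62477878 -0.24500288  0.044     ] dy -0.008005556013224837
[np.float64(-0.24227375965929338), np.float64(-0.24826419114038553)]
```

step_arm([
  [0, 3, 0, 0, 0, 0],
  [0, 3, 0, 0, 0, 0],
  [0, 2, 0, 0, 0, 0],
  [0, 0, 0, 0, 0, 0],
])

```text
clock: 18.08
position: [0.5744, -0.2417, 0.0982]
ee_rot: [1.0, -0.002, -0.0, -0.003]
ft_force: [-2.2, 7.0, 1.6]
grip_width: 0.18
```

```bash
python3 - <<'E'
from plan import *; import pickle
o=manip.get_obs();print(o["position"],o["ft_force"],o["grip_width"]*85.4)
pickle.dump(manip.camera_info('wrist'),open('w14.pkl','wb'))
im=manip.camera("wrist");cv2.imwrite("pics/w14.png",im);cv2.imwrite('pics/c14.png',cv2.resize(im[90:190,200:400],None,fx=4,fy=4,interpolation=0))
t=manip.camera("top");cv2.imwrite("pics/top14.png",cv2.resize(t[160:230,240:400],None,fx=4.5,fy=4.5))
E
```

```text
[ 0.5744108  -0.24168981  0.09821679] [-2.20703115  6.98385609  1.63967731] 15.348175505063354
```

View pics/c14.png

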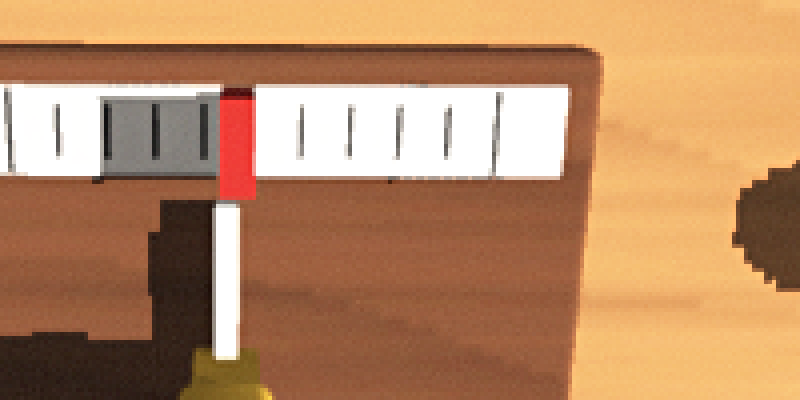

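View pics/top14.png

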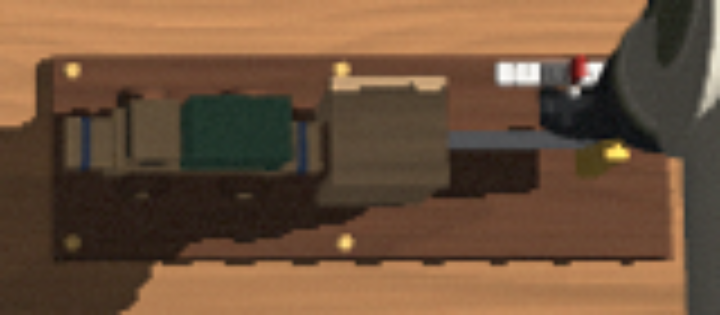

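step_arm([
  [0, 2.2, 0, 0, 0, 0],
  [0, 0, 0, 0, 0, 0],
  [0, 0, 0, 0, 0, 0],
  [0, 0, 0, 0, 0, 0],
  [0, 0, 0, 0, 0, 0],
])

```text
clock: 18.8
position: [0.5744, -0.2418, 0.0982]
ee_rot: [1.0, -0.001, -0.001, -0.004]
ft_force: [-3.3, 8.5, 1.0]
grip_width: 0.179
```

```bash
python3 - <<'E'
from plan import *; import pickle
o=manip.get_obs();print(o["position"],o["ft_force"],o["grip_width"]*85.4,o["joint_velocities"].round(3))
i=manip.camera_info('wrist')
im=manip.camera("wrist");cv2.imwrite('pics/c15.png',cv2.resize(im[90:190,200:400],None,fx=4,fy=4,interpolation=0))
bl,_=blobs(im[90:190,200:400],(0,150,120),(6,255,255),20); print([(s,c+[200,90]) for s,c in bl])
w=im[145:175,235:285].min(2)>200; us=np.where(w.sum(0)>8)[0]+235; print("ptr cols",us)
s=bl[0][0]; k=ray("w",(200+s[0]+s[2]/2-.5,90+s[1]+s[3]-.5),.044,i); tip=ray("w",(us.mean(),141),.027,i); print(k,tip,(k-tip)[1])
print(manip.get_obs()["position"])
E
```

```text
[ 0.57435479 -0.24176039  0.09820157] [-3.30733038  8.51880132  0.96530928] 15.28879681499142 [ 0.    -0.001 -0.002 -0.001 -0.001  0.003 -0.001]
[(array([ 55,  24,  10,  26, 237], dtype=int32), array([259.07172996, 126.65822785]))]
ptr cols [254 255 256 257 258 259]
[ 0.62462195 -0.24517945  0.044     ] [ 0.6206748  -0.24309442  0.027     ] -0.002085030093714524
[ 0.57438293 -0.24169361  0.09821284]
```

View pics/c15.png

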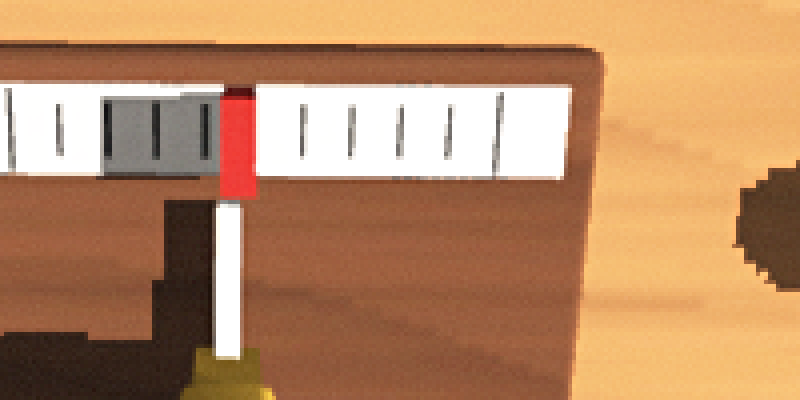

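step_arm([
  [0, 3, 0, 0, 0, 0],
  [0, 1.5, 0, 0, 0, 0],
  [0, 0.6, 0, 0, 0, 0],
  [0, 0.6, 0, 0, 0, 0],
  [0, 0.6, 0, 0, 0, 0],
  [0, 0.6, 0, 0, 0, 0],
])

```text
clock: 19.6
position: [0.5743, -0.2464, 0.0982]
ee_rot: [1.0, -0.0, -0.001, -0.005]
ft_force: [-2.7, 7.6, 1.0]
grip_width: 0.181
```

```bash
cat > chk.py <<'E'
from plan import *
o=manip.get_obs();print(o["clock"],o["position"],o["ft_force"],o["grip_width"]*85.4,o["joint_velocities"].round(3))
i=manip.camera_info('wrist')
im=manip.camera("wrist")
bl,_=blobs(im[90:190,200:400],(0,150,120),(6,255,255),20)
w=im[145:175,235:285].min(2)>200; us=np.where(w.sum(0)>8)[0]+235; print("ptr cols",us)
s=bl[0][0]; print(s); k=ray("w",(200+s[0]+s[2]/2-.5,90+s[1]+s[3]-.5),.044,i); tip=ray("w",(us.mean(),141),.027,i); print(k,tip,(k-tip)[1])
t=manip.camera("top"); cv2.imwrite("pics/topchk.png",cv2.resize(t[160:230,240:400],None,fx=4.5,fy=4.5)); cv2.imwrite("pics/wchk.png",im)
cv2.imwrite("pics/schk.png",cv2.resize(manip.camera("side")[90:230,200:380],None,fx=4,fy=4))
print(manip.get_obs()["position"])
E
python3 chk.py
```

```text
19.6 [ 0.57430694 -0.24637475  0.09823371] [-2.73964094  7.56767959  0.99695415] 15.432273233975238 [ 0.003  0.002 -0.001 -0.004 -0.002  0.005  0.008]
ptr cols [255 256 257 258 259]
[ 48  24  10  26 231]
[ 0.62449982 -0.24496081  0.044     ] [ 0.62053746 -0.24786521  0.027     ] 0.002904399151212239
[ 0.57434108 -0.24635805  0.0982643 ]
```

View pics/wchk.png

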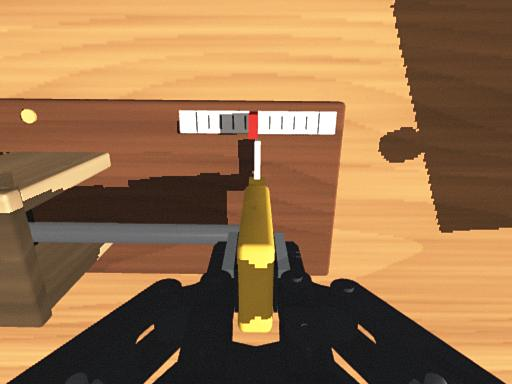

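View pics/schk.png

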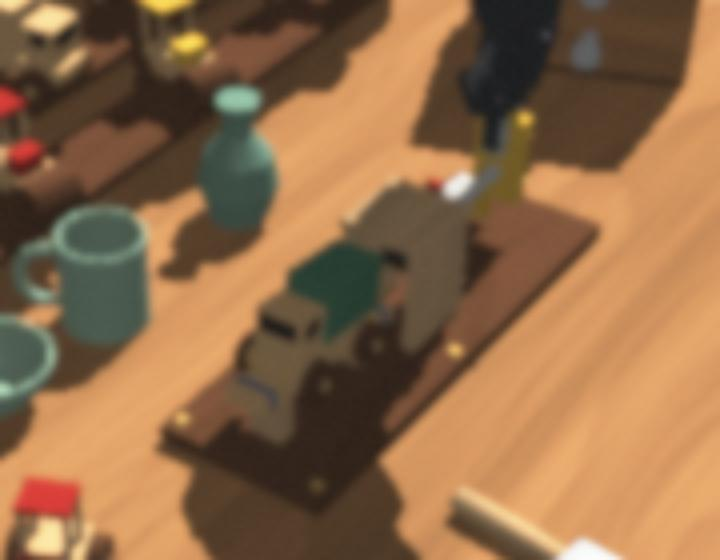

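View pics/topchk.png

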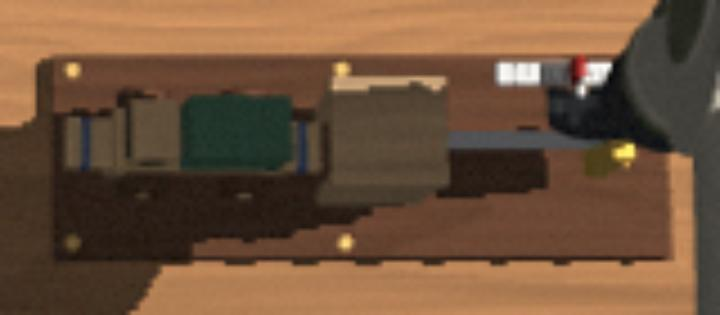

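step_arm([
  [0, -2, 0, 0, 0, 0],
  [0, 0, 0, 0, 0, 0],
  [0, 0, 0, 0, 0, 0],
])

```text
clock: 20.12
position: [0.5743, -0.2435, 0.0982]
ee_rot: [1.0, -0.0, -0.002, -0.005]
ft_force: [-2.2, 7.9, 1.0]
grip_width: 0.176
```

```bash
python3 chk.py
```

```text
20.125 [ 0.57431266 -0.24347813  0.09820627] [-2.15725404  7.9062394   0.96181464] 15.063159632427826 [-0.001 -0.001 -0.004  0.002 -0.     0.001 -0.002]
ptr cols [255 256 257 258 259 260]
[ 53  24   9  26 225]
[ 0.62450849 -0.24500089  0.044     ] [ 0.62053567 -0.24526491  0.027     ] 0.0002640272114103892
[ 0.57431664 -0.24350702  0.09823336]
```

step_arm([
  [0, 0.2, 0, 0, 0, 0],
  [0, 0, 0, 0, 0, 0],
  [0, 0, 0, 0, 0, 0],
  [0, 0, 0, 0, 0, 0],
])

```text
clock: 20.78
position: [0.5743, -0.2429, 0.0982]
ee_rot: [1.0, 0.0, -0.002, -0.006]
ft_force: [-2.4, 7.0, 1.3]
grip_width: 0.178
```

```bash
python3 chk.py
```

```text
20.775 [ 0.57433144 -0.24285619  0.09823154] [-2.36000211  6.97226003  1.2579335 ] 15.225800048192205 [-0.002 -0.001  0.001  0.    -0.002 -0.001 -0.002]
ptr cols [255 256 257 258 259 260]
[ 54  24  10  26 223]
[ 0.62449282 -0.24530756  0.044     ] [ 0.6205105  -0.24456845  0.027     ] -0.0007391020609366916
[ 0.57432663 -0.24284393  0.09820072]
```

View pics/wchk.png

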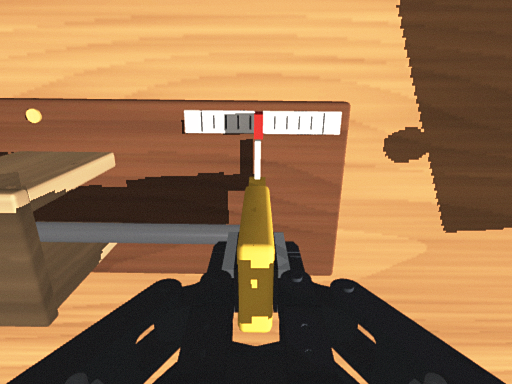

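View pics/topchk.png

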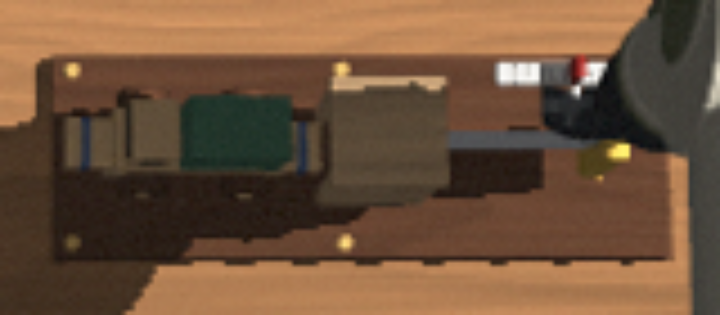

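The wrist picture shows the white pointer (257, 145) lined up with the red marker (258, 125), and the paddle still between the fingers. The top picture shows the truck between both blue lines with its cab up the rail. I'm handing in.

```bash
python3 -c "
from workcell import manip
print(manip.hand_in()); o=manip.get_obs(); print(o['clock'],o['position'],o['grip_width'])"
```

```text
the job is handed in; nothing more can be done
None
the job is handed in; nothing more can be done
```

I set the green truck on the rail and let go of it. I then pinched the yellow paddle and drew it back about 31 mm to the red marker. I handed in at about 21 s with the paddle still held; no verdict was reported.

- **Truck:** measured right after I let go, it sat about 1 mm from the middle of the rail, both along and across. It straddled the rail between the blue lines with its cab up the rail. The later side and top pictures showed it unmoved.
- **Pointer:** the last wrist picture put it 0.7 mm short of the marker, within the 5 mm allowed. It had first gone 2.9 mm past and I eased it back. Rows that do not move let the arm creep back about 0.6 mm.
- **Grip:** the fingers were shut on the 16 mm paddle at about 15 mm, set to 60 N. The wrist felt about 7 N of spring pull.
- **Marker distance:** the first estimates of how far to pull were 30 mm from the top camera and about 32 mm from the wrist camera. I went by the close-up wrist view.
- **Other objects:** I did not touch the toys, pottery or marker, but I took no final measurements of their positions.

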